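Find the balance point of a sprung box lid and hold it there

ROBOT

A 6-joint arm with a two-finger parallel gripper is mounted at the origin on the work surface. World frame = base frame: x ahead of the robot, y to its left, z up, the work surface at z = 0. Lengths are in mm, angles in rad, forces in N, time in s.
With the tool pointing down it reaches from about 300 to 775 mm from the base axis. Payload 14.6 kg.
Tool frame: the origin (TCP) lies on the front face of the gripper's body, between the roots of the fingers; the fingertips stand 97 mm ahead of it and the grasp point (between the pads) lies 78 mm ahead of it; z points along the fingers, y is the line along which they close (so a half turn about z gives the same grasp; the last joint's range is limited). The gripper opens to 94 mm and grips with 3 to 60 N. Pads are 16 mm wide; open, the fingers measure 119 mm over their backs; the gripper's body (75 mm by 177 mm) begins 78 mm behind the grasp point.
Start: joints at [-1.268, 0.3, 1.521, -0, 1.321, -0.067], TCP at [198.779, -512.813, 302.646] pointing down, gripper open.
Joint ranges: [-3.03, 3.03], [-0.79, 2.21], [0.23, 2.52], [-1.04, 4.18], [0, 3.07], [-2.55, 2.55]. Speed limits (rad/s): [2.22, 2.22, 2.57, 3.14, 3.14, 3.14].

INTERFACE

Orientations are given as [roll, pitch, yaw] about the fixed x, y, z axes, in that order (R = Rz(yaw) Ry(pitch) Rx(roll)).
In Python, from cell import * gives the robot as it stands.
- The arm moves only by the tool carry_out, never from a script. Its arguments are lists of equal length, an entry for each row: "slide": the shift along the world's x, y, z scaled (see below), a list of three; "dr": the turn, a rotation vector about the world's x, y, z scaled (see below), a list of three; "gripper": the opening in per cent of the stroke, from 0 (shut) to 100 (fully open). A call has 1 to 10 rows; each row is the pose to reach, as a shift and turn from the pose commanded when the call began, turning the shorter way round; what a row does not reach only later rows make up. The controller multiplies each number of a shift by 0.25 m and each number of a turn by 360 degrees. A row lasts 1/12 s, in which the tool goes at most 41.7 mm and 7.16 degrees, less where a joint would pass 70% of its speed; a pose out of reach is approached as far as the arm can. A call with a number of a shift or a turn outside -1 to 1 is refused whole. A call with a gripper value outside its range is refused whole. The fingers move at their own pace and stop on an object; "newtons" is the grip in N (left out, the last holds). Time passes only in rows, so rows that repeat a pose let the fingers close. It gives the time, the measured TCP pose, the force, the opening and the grip force at its end, in the units of the state.
- read_state(): the state, without advancing time (a new reading comes with each control period).
- camera(name): name is "scene" or "top" or "wrist"; returns the picture (384x512x3 uint8, red, green, blue); there is no depth.
- camera_model(name): a dict with "vfov" (degrees; the focal length in pixels is half the picture's height over the tangent of half this angle, whatever the lens; pixels are square), "cx", "cy" (the principal point, pixels), "R" (3x3) and "t" (3): a world point X has camera coordinates R X + t. Camera axes: x right, y down, z forward; pixel columns grow to the right and rows downward; lengths in mm; the calibration is good to about 2 mm. A picture is of the moment at which its call begins: read the wrist's pose just before it. camera_model takes no time and is no camera call; for the wrist camera it gives the pose at the moment of the call.
- sign_off(): hands the job in; it is judged then, once.
The state is a dict: "clock": time; "joints": joint angles; "qd": joint speeds; "effort": joint torques, N m; "eef_pos": TCP position; "eef_rot": TCP orientation; "wrist_force": force on the tool from outside, world axes, zero at the start; "moment": the same for the moment, N m; "finger_gap": finger opening in mm; "finger_force": force on a finger pad.
Only numpy, scipy, OpenCV 4.12 (cv2) and the standard library are available. Lean on these libraries where they do the work, as an engineer would, in place of code of your own. Each camera call takes 0.05 s, during which the arm holds its last target. There are 200 camera calls.

TASK

We are setting the spring hinges on the grey field box, so its lid must be bare: take the roll of masking tape off the lid and lower it, lying flat, over the post of the wooden tape stand, right down on the base. Then lift the lid by its black handle past its balance point, so the springs have taken over, and ease it back to just below that point, without ever letting it drop. Finish still holding the lid there by the handle, steady, so that I can trim the springs; leave the jar, glue, screwdriver and hex key where they are.

Things in the scene. Friction and masses are not known exactly. Their poses are not given: they have to be found in the camera images.
- box: Light grey steel field box fixed to the bench, lying on its back, 230 mm deep (its x) by 300 mm wide (its y), lid top 96 mm above the bench. Origin: centre of its underside; +x points to the hinged back, -x to the front where the handle is.
- lid (a joint): Opening angle of the box's hinged lid in rad: 0 shut (as at the start), grows as the front edge rises, stop at 1.15. The hinges carry lifting springs: the balance point is at 0.80 rad (46 degrees). Below it the lid falls shut when let go (slowly, hinges are damped); above it the springs carry it up to the stop. Lifting it at the handle takes under 2 N.
- hinge_mid (a point): Middle of the lid's hinge line, 90 mm above the bench, 122 mm behind the box's origin; the hinge line runs along the box's y. The lid reaches 241 mm forward from here. The point turns with the lid: its -x axis points along the lid to the handle, its y axis is the hinge line.
- handle_mid (a point): Black bow handle on the lid's front edge: round bar 12 mm thick, 110 mm long along the box's y, lying 42 mm out from the lid's front edge (36 mm clear gap), 283 mm from the hinge line. This point: middle of the bar. With the lid shut the bar is 90 mm above the bench. The bar may turn between the fingers as the lid swings.
- tape_roll: Roll of beige masking tape lying flat on the shut lid: outer diameter 100 mm, hole 76 mm, so the wall is 12 mm thick; 24 mm high, about 90 g. Origin: centre of its underside, z along its axis.
- tape_stand: Wooden tape stand fixed to the bench: round base 110 mm across and 15 mm high, with an upright round post 16 mm thick in its centre whose tip is 78 mm above the bench. Origin: centre of the underside of the base.
- screw_jar: Amber glass jar of screws with a steel lid, 64 mm across, 75 mm high, standing; origin under its centre. Leave alone.
- glue_bottle: White glue bottle with yellow label and orange cap, 52 mm across, 140 mm high, standing; origin under its centre. Leave alone.
- screwdriver: Blue-handled screwdriver lying on the bench between the robot and the box; handle towards its -x. Leave alone.
- hex_key: Dark steel L-shaped hex key, 120 mm by 28 mm, 6 mm thick, lying on the bench. Leave alone.

How it is judged:
By the outcome, as a careful person would: the job done as asked, in the order asked, and still so for the second after the job is handed in, while the arm keeps its last pose, push and grip.
It also fails if it takes over 64 s, if anything falls off the work surface, if the arm or the gripper's body presses on something with over 40 N, if the wrist force passes 120 N, or if a joint passes its speed limit or range.

## Working session

There is one attempt and no reset: what is moved stays moved. The work goes in short steps, Python scripts to look and compute and a tool call to move; the robot and the scene stay as the last step left them, time stands still between calls to the robot, and variables do not carry over. Pictures are saved under pics/ and viewed, at most 10 in all, crops included, and the job is handed in when it is done.

Besides the shell and the picture viewer there is one more tool, called after "Request:" in YAML: its name, and indented under it one key for each argument. carry_out: Moves the arm, as the interface text tells. Its arguments: {"type":"object","properties":{"slide":{"type":"array","items":{"type":"array","items":{"type":"number","minimum":-1,"maximum":1}}},"dr":{"type":"array","items":{"type":"array","items":{"type":"number","minimum":-1,"maximum":1}}},"gripper":{"type":"array","items":{"type":"number"}},"newtons":{"type":"number"}},"required":["slide","dr","gripper"]}

```bash
mkdir -p pics; ls; python3 - <<'E'
from cell import *
import cv2
s=read_state();print(s)
for n in("scene","top"):
    im=camera(n);cv2.imwrite(f"pics/{n}0.png",im[:,:,::-1])
    print(n,camera_model(n))
print(camera_model("wrist"))
E
```

```text
pics
{'clock': 0.0, 'joints': array([-1.26761888e+00,  3.00458652e-01,  1.52155221e+00,  3.60336827e-05,
        1.32068847e+00, -6.66134528e-02]), 'qd': array([-4.23972774e-04,  1.01003819e-03, -3.12190780e-04, -7.59685122e-05,
       -3.36191717e-05, -2.39783178e-03]), 'effort': array([ 2.07785175e-03, -5.31804764e+01, -3.52732122e+01,  7.09599629e-02,
        2.44526449e-02, -9.20318575e-05]), 'eef_pos': array([ 198.73539847, -512.68926524,  302.10530887]), 'eef_rot': array([-3.14049075e+00, -1.08490288e-04,  3.69781898e-01]), 'wrist_force': array([-0.2241487 , -0.38184761, -0.14752314]), 'moment': array([ 0.02885158, -0.05315991, -0.02668162]), 'finger_force': 0.0, 'finger_gap': 93.73494549849097}
scene {'vfov': 48.39886776018541, 'cx': 260.80565317432513, 'cy': 185.69629617857174, 'R': array([[ 0.79693731,  0.60395973, -0.011116  ],
       [ 0.43527951, -0.58692513, -0.68267901],
       [-0.41883489,  0.53921381, -0.73063384]]), 't': array([-468.16461336, -184.4483365 , 1365.64458424])}
top {'vfov': 49.29109387609526, 'cx': 247.63900667431622, 'cy': 197.37459624977194, 'R': array([[ 0.0301932 , -0.9995434 , -0.00116793],
       [-0.99749764, -0.03005663, -0.06399268],
       [ 0.06392835,  0.00309715, -0.99794968]]), 't': array([ -13.80346955,  561.74731917, 1163.74601847])}
{'vfov': 68.91002080932714, 'cx': 255.907104052513, 'cy': 189.98249547133793, 'R': array([[ 3.61383238e-01, -9.32417320e-01, -3.10364487e-04],
       [-9.07140353e-01, -3.51663414e-01,  2.31147622e-01],
       [-2.15635190e-01, -8.32513321e-02, -9.72918640e-01]]), 't': array([-549.73263711,  -24.11553356,  389.63724388])}
```

```bash
python3 - <<'E'
import cv2
a=cv2.imread("pics/top0.png");cv2.imwrite("pics/top0b.png",cv2.resize(a,(800,600),interpolation=cv2.INTER_CUBIC))
a=cv2.imread("pics/scene0.png");cv2.imwrite("pics/scene0b.png",cv2.resize(a,(800,600),interpolation=cv2.INTER_CUBIC))
E
```

```text
(no output)
```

View pics/top0b.png

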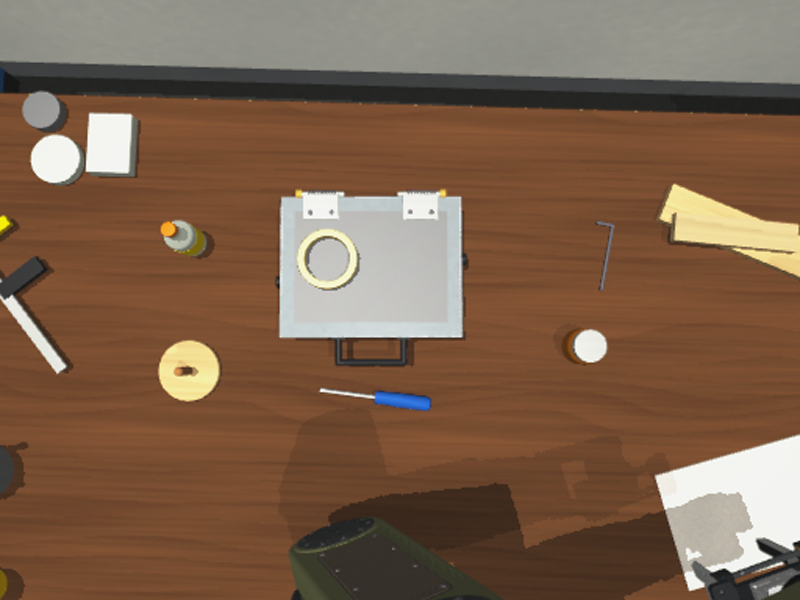

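View pics/scene0b.png

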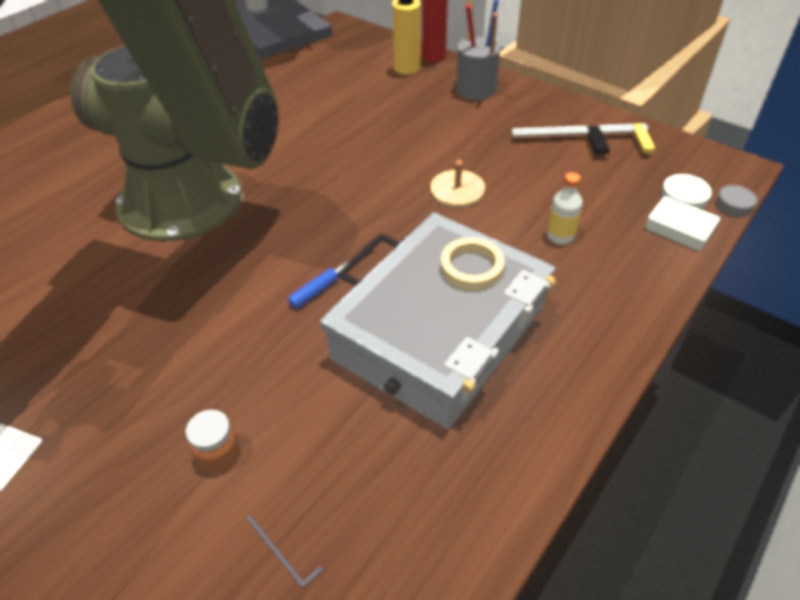

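The top view (at 800x600) shows the tape at about (327,259), the stand base at (189,371), the handle bar from (336,363) to (405,363), and the box corners at (280,197), (462,197), (463,338) and (279,338). The scene view shows the lid shut and the area around the stand clear.

```bash
cat > h.py <<'E'
from cell import *
import numpy as np, cv2
from scipy.spatial.transform import Rotation as Ro
def ray(m,u,v,z,H=384):
    f=H/2/np.tan(np.radians(m["vfov"]/2)); R=np.array(m["R"]);t=np.array(m["t"])
    d=R.T@np.array([(u-m["cx"])/f,(v-m["cy"])/f,1]);c=-R.T@t
    return c+d*(z-c[2])/d[2]
def proj(m,X,H=384):
    f=H/2/np.tan(np.radians(m["vfov"]/2)); p=np.array(m["R"])@X+m["t"]
    return p[:2]/p[2]*f+[m["cx"],m["cy"]]
E
python3 - <<'E'
from h import *
np.set_printoptions(precision=1,suppress=True)
m=camera_model("top");s=.64
for n,u,v,z in[("tape",327.5,259.5,118),("base",189,371,15),("tip",179,371,78),("hL",336,363,90),("hR",405,363,90),("c1",280,197,96),("c2",462,197,96),("c3",463,338,96),("c4",279,338,96),("jar",590,346,75),("glue",168,230,140),("sd",320,390,5),("sd2",430,405,12)]:
    print(n,ray(m,u*s,v*s,z))
m=camera_model("scene")
for n,u,v,z in[("tape",473,257,120),("base",457,187,15),("tip",459,162,78),("c",438,214,96),("c",554,268,96),("c",450,400,96),("c",324,322,96)]:
    print(n,ray(m,u*s,v*s,z))
E
```

```text
tape [633.9 104.  118. ]
base [438.4 356.1  15. ]
tip [440.4 354.2  78. ]
hL [462.4  86.1  90. ]
hR [465.9 -30.3  90. ]
c1 [741.8 191.1  96. ]
c2 [ 751.1 -119.4   96. ]
c3 [ 510.9 -126.5   96. ]
c4 [501.5 183.   96. ]
jar [ 504.2 -346.7   75. ]
glue [671.6 364.1 140. ]
sd [410.9 120.    5. ]
sd2 [390.5 -79.5  12. ]
tape [637.7 109.7 120. ]
base [444.4 356.1  15. ]
tip [446.2 355.6  78. ]
c [515.6 185.8  96. ]
c [745.1 188.   96. ]
c [ 754.5 -122.4   96. ]
c [ 521.8 -121.2   96. ]
```

Request:
carry_out:
  slide:
    - [0.6,1,0]
    - [0.6,1,0]
    - [0.6,1,0]
    - [0.6,1,0]
    - [0.6,1,0]
    - [0.6,1,0]
    - [0.6,1,0]
    - [0.6,1,0]
    - [0.6,1,0]
  dr:
    - [0,0,0.065]
    - [0,0,0.065]
    - [0,0,0.065]
    - [0,0,0.065]
    - [0,0,0.065]
    - [0,0,0.065]
    - [0,0,0.065]
    - [0,0,0.065]
    - [0,0,0.065]
  gripper: [36,36,36,36,36,36,36,36,36]

```text
clock: 0.85
eef_pos: [349.5, -261.4, 302.7]
eef_rot: [3.142, 0.0, 0.782]
wrist_force: [-0.5, -0.9, -0.3]
finger_gap: 37.0
finger_force: 0.0
```

Request:
carry_out:
  slide:
    - [0.6,1,0]
    - [0.6,1,0]
    - [0.6,1,0]
    - [0.6,1,0]
    - [0.6,1,0]
    - [0.6,1,0]
    - [0.6,1,0]
    - [0.6,1,0]
    - [0.6,1,0]
  dr:
    - [0,0,0.065]
    - [0,0,0.065]
    - [0,0,0.065]
    - [0,0,0.065]
    - [0,0,0.065]
    - [0,0,0.065]
    - [0,0,0.065]
    - [0,0,0.065]
    - [0,0,0.065]
  gripper: [36,36,36,36,36,36,36,36,36]

```text
clock: 1.6
eef_pos: [499.3, -12.7, 302.0]
eef_rot: [-3.14, 0.001, 1.188]
wrist_force: [-1.2, -0.7, -0.0]
finger_gap: 34.5
finger_force: 0.0
```

Request:
carry_out:
  slide:
    - [0.37,0.48,0]
    - [0.37,0.48,0]
    - [0.37,0.48,0]
    - [0.37,0.48,0]
    - [0.37,0.48,0]
    - [0.37,0.48,0]
    - [0.37,0.48,0]
  dr:
    - [0,0,0.066]
    - [0,0,0.066]
    - [0,0,0.066]
    - [0,0,0.066]
    - [0,0,0.066]
    - [0,0,0.066]
    - [0,0,0.066]
  gripper: [36,36,36,36,36,36,36]

```text
clock: 2.18
eef_pos: [591.1, 105.0, 302.4]
eef_rot: [-3.141, 0.0, 1.598]
wrist_force: [0.5, -0.0, 0.4]
finger_gap: 33.6
finger_force: 0.0
```

```bash
python3 - <<'E'
from h import *
s=read_state();print(s["clock"],s["eef_pos"],s["eef_rot"],s["joints"],s["finger_gap"])
m=camera_model("wrist");im=camera("wrist")
print(m)
cv2.imwrite("pics/w1.png",cv2.resize(im[:,:,::-1],(800,600),interpolation=cv2.INTER_CUBIC))
E
```

```text
2.1833 [591.08241381 105.02361917 302.42757035] [-3.14090693e+00  3.36965360e-04  1.59846810e+00] [ 1.14921602e-01  4.13300033e-01  1.36873795e+00 -2.82159898e-04
  1.36026716e+00  8.73090108e-02] 33.61694866320228
{'vfov': 68.91002080932714, 'cx': 255.907104052513, 'cy': 189.98249547133793, 'R': array([[ 0.99961679,  0.02763485, -0.00161098],
       [ 0.02725729, -0.97246765,  0.23143835],
       [ 0.00482914, -0.23139357, -0.97284824]]), 't': array([-593.42388673,   61.67438412,  411.1151225 ])}
```

View pics/w1.png

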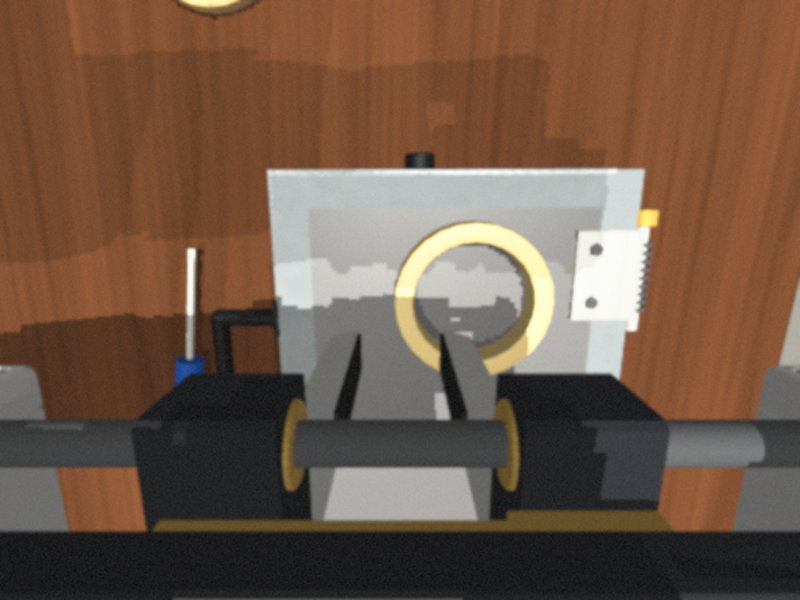

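The wrist view shows the tape's outer rim running from (395,297) to (555,297), with its top at (475,222) and its bottom near 372. The fingers are visible at (350,370) and (450,370).

```bash
python3 - <<'E'
from h import *
m=camera_model("wrist");s=.64
for u,v in[(395,297),(555,297),(475,222),(475,297),(475,372)]:print(ray(m,u*s,v*s,120))
for c,z in[((222,320),90)]:print("h",ray(m,c[0]*s,c[1]*s,z))
c=np.array([635,106,120.])
a=np.linspace(0,2*np.pi,13)
for C in [(635,106)]:print((np.array([proj(m,np.array([C[0]+50*np.cos(t),C[1]+50*np.sin(t),120])) for t in a])/s).round())
E
```

```text
[587.82086852 108.34478291 120.        ]
[687.44113241 111.11416206 120.        ]
[634.53807868 155.81039391 120.        ]
[637.64167687 109.72976928 120.        ]
[641.009182    59.73079035 120.        ]
h [466.52074173  81.20313635  90.        ]
[[550. 305.]
 [544. 265.]
 [516. 234.]
 [476. 222.]
 [434. 232.]
 [402. 261.]
 [390. 301.]
 [400. 339.]
 [427. 366.]
 [465. 377.]
 [505. 368.]
 [536. 342.]
 [550. 305.]]
```

Request:
carry_out:
  slide:
    - [0.008,0.004,-0.15]
    - [0.008,0.004,-0.3]
    - [0.008,0.004,-0.38]
    - [0.008,0.004,-0.42]
    - [0.008,0.004,-0.425]
    - [0.008,0.004,-0.425]
  dr:
    - [0,0,0]
    - [0,0,0]
    - [0,0,0]
    - [0,0,0]
    - [0,0,0]
    - [0,0,0]
  gripper: [36,36,36,36,36,36]

```text
clock: 2.73
eef_pos: [593.5, 107.4, 197.5]
eef_rot: [3.141, -0.0, 1.6]
wrist_force: [-0.7, 0.7, 0.7]
finger_gap: 34.0
finger_force: 0.0
```

Request:
carry_out:
  slide:
    - [0,0,0]
    - [0,0,0]
    - [0,0,0]
    - [0,0,0]
    - [0,0,0]
    - [0,0,0]
    - [0,0,0]
    - [0,0,0]
  dr:
    - [0,0,0]
    - [0,0,0]
    - [0,0,0]
    - [0,0,0]
    - [0,0,0]
    - [0,0,0]
    - [0,0,0]
    - [0,0,0]
  gripper: [0,0,0,0,0,0,0,0]
  newtons: 20

```text
clock: 3.4
eef_pos: [593.4, 108.2, 197.2]
eef_rot: [3.141, -0.0, 1.601]
wrist_force: [-2.8, -0.2, 6.4]
finger_gap: 12.2
finger_force: 18.7
```

Request:
carry_out:
  slide:
    - [0,0,0.05]
    - [0,0,0.12]
    - [0,0,0.2]
    - [0,0,0.3]
    - [0,0,0.38]
    - [0,0,0.4]
    - [0,0,0.4]
  dr:
    - [0,0,0]
    - [0,0,0]
    - [0,0,0]
    - [0,0,0]
    - [0,0,0]
    - [0,0,0]
    - [0,0,0]
  gripper: [0,0,0,0,0,0,0]

```text
clock: 3.98
eef_pos: [593.5, 108.2, 298.1]
eef_rot: [3.139, -0.0, 1.601]
wrist_force: [-0.5, -0.3, -1.1]
finger_gap: 12.1
finger_force: 18.2
```

```bash
python3 - <<'E'
from h import *
s=read_state();print(s["clock"],s["eef_pos"],s["eef_rot"],s["wrist_force"],s["finger_gap"])
m=camera_model("wrist");im=camera("wrist")
np.save("m2.npy",m,allow_pickle=True)
cv2.imwrite("pics/w2.png",cv2.resize(im[:,:,::-1],(800,600),interpolation=cv2.INTER_CUBIC))
E
```

```text
3.9833 [593.48318361 108.24715039 298.10164527] [ 3.13872735e+00 -2.06867253e-04  1.60138599e+00] [-0.4724432  -0.33455964 -1.12543748] 12.133705189155728
```

View pics/w2.png

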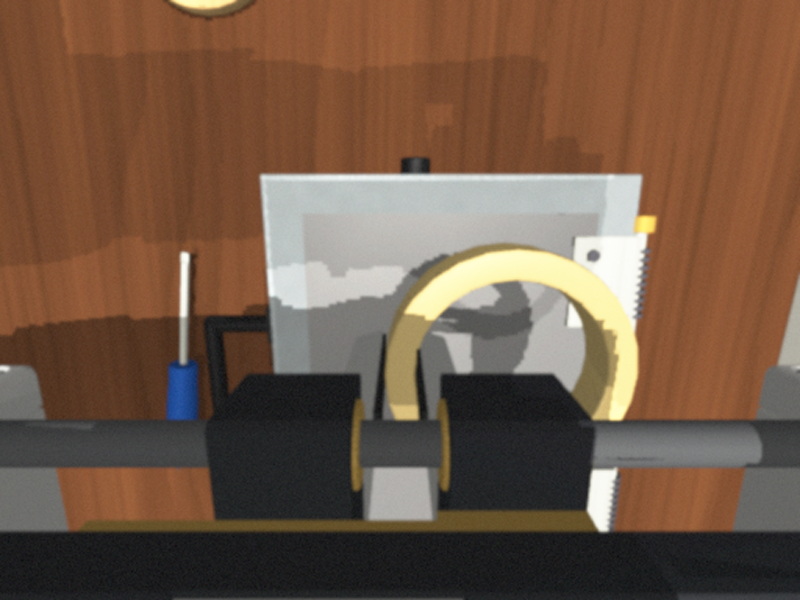

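The tape is held level. Its top outer rim has its leftmost point near (386,360), its rightmost near (638,360) and its top at (520,244). I'll check where the tape centre sits relative to the TCP.

```bash
python3 - <<'E'
from h import *
m=np.load("m2.npy",allow_pickle=True).item();s=.64
a=np.linspace(0,2*np.pi,361)
for cx in(636,638):
  for cy in(104,107,110):
    P=np.array([proj(m,np.array([cx+50*np.cos(t),cy+50*np.sin(t),221])) for t in a])/s
    print(cx,cy,P[:,0].min().round(),P[:,0].max().round(),P[:,1].min().round())
# stand in wrist view
E
grep -n x /dev/null; python3 - <<'E'
import sys;sys.path.insert(0,'.')
from h import *
im=camera("top")[:,:,::-1]
c=im[205:285,70:170];cv2.imwrite("pics/st.png",cv2.resize(c,(800,640)[:1]+(600,),interpolation=cv2.INTER_CUBIC))
E
```

```text
636 104 380.0 635.0 255.0
636 107 380.0 636.0 247.0
636 110 380.0 637.0 238.0
638 104 385.0 640.0 255.0
638 107 385.0 641.0 247.0
638 110 385.0 642.0 239.0
```

View pics/st.png

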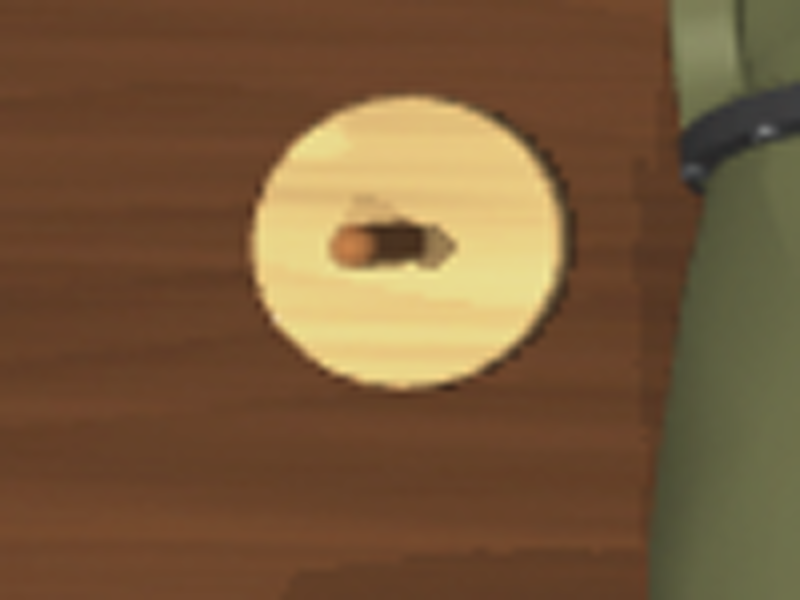

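Request:
carry_out:
  slide:
    - [-0.08,0.1,0]
    - [-0.2,0.25,0]
    - [-0.32,0.4,0]
    - [-0.44,0.55,0]
    - [-0.56,0.7,0]
    - [-0.68,0.85,0]
    - [-0.75,0.95,0]
    - [-0.78,0.988,0]
    - [-0.78,0.988,0]
    - [-0.78,0.988,0]
  dr:
    - [0,0,0]
    - [0,0,0]
    - [0,0,0]
    - [0,0,0]
    - [0,0,0]
    - [0,0,0]
    - [0,0,0]
    - [0,0,0]
    - [0,0,0]
    - [0,0,0]
  gripper: [0,0,0,0,0,0,0,0,0,0]

```text
clock: 4.92
eef_pos: [397.2, 356.0, 295.0]
eef_rot: [-3.14, 0.001, 1.604]
wrist_force: [0.8, -1.3, -1.4]
finger_gap: 11.8
finger_force: 18.9
```

Request:
carry_out:
  slide:
    - [0,0,-0.05]
    - [0,0,-0.13]
    - [0,0,-0.2]
    - [0,0,-0.26]
    - [0,0,-0.3]
    - [0,0,-0.32]
    - [0,0,-0.32]
    - [0,0,-0.32]
  dr:
    - [0,0,0]
    - [0,0,0]
    - [0,0,0]
    - [0,0,0]
    - [0,0,0]
    - [0,0,0]
    - [0,0,0]
    - [0,0,0]
  gripper: [0,0,0,0,0,0,0,0]

```text
clock: 5.58
eef_pos: [398.7, 355.0, 216.7]
eef_rot: [3.141, -0.0, 1.601]
wrist_force: [1.1, -0.4, -0.5]
finger_gap: 12.1
finger_force: 18.9
```

```bash
python3 - <<'E'
from h import *
s=read_state();print(s["clock"],s["eef_pos"],s["eef_rot"],s["wrist_force"],s["finger_gap"])
m=camera_model("wrist");im=camera("wrist")
for X in[(442,355.5,78),(442,355.5,15),(442,410.5,15)]:print(proj(m,np.array(X,float))/.64)
cv2.imwrite("pics/w3.png",cv2.resize(im[:,:,::-1],(800,600),interpolation=cv2.INTER_CUBIC))
E
```

```text
5.5833 [398.68255717 354.96029734 216.69461586] [ 3.14140784e+00 -4.48800437e-05  1.60080329e+00] [ 1.06707343 -0.44426087 -0.52613105] 12.10296009065708
[481.88878822 324.08473681]
[464.72895865 296.56240958]
[470.25913395 212.77338479]
```

View pics/w3.png

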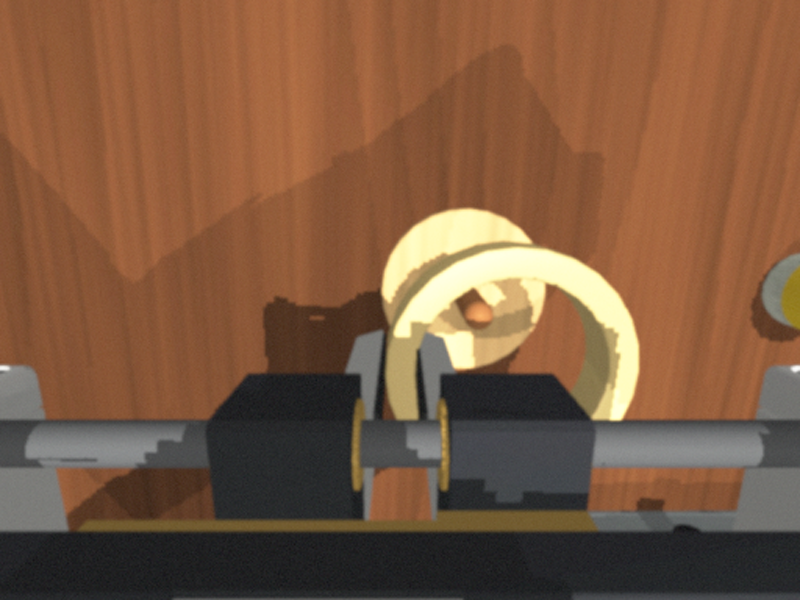

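The post tip is inside the tape's hole at (480,312) and the base's upper rim is at 208. That puts the stand about 4 mm further in +y than my estimate. I'll shift by that much and lower.

Request:
carry_out:
  slide:
    - [0,0.016,-0.06]
    - [0,0.016,-0.13]
    - [0,0.016,-0.2]
    - [0,0.016,-0.27]
    - [0,0.016,-0.33]
    - [0,0.016,-0.36]
    - [0,0.016,-0.375]
    - [0,0.016,-0.385]
    - [0,0.016,-0.385]
  dr:
    - [0,0,0]
    - [0,0,0]
    - [0,0,0]
    - [0,0,0]
    - [0,0,0]
    - [0,0,0]
    - [0,0,0]
    - [0,0,0]
    - [0,0,0]
  gripper: [0,0,0,0,0,0,0,0,0]

```text
clock: 6.38
eef_pos: [398.5, 359.4, 120.6]
eef_rot: [3.141, -0.0, 1.601]
wrist_force: [0.5, 0.3, -0.7]
finger_gap: 11.8
finger_force: 18.8
```

Request:
carry_out:
  slide:
    - [0,0,-0.004]
    - [0,0,-0.008]
    - [0,0,-0.012]
    - [0,0,-0.014]
    - [0,0,-0.014]
  dr:
    - [0,0,0]
    - [0,0,0]
    - [0,0,0]
    - [0,0,0]
    - [0,0,0]
  gripper: [0,0,0,0,0]

```text
clock: 6.8
eef_pos: [398.3, 359.2, 116.7]
eef_rot: [3.141, -0.0, 1.601]
wrist_force: [0.0, 0.3, -0.8]
finger_gap: 11.9
finger_force: 18.8
```

No contact yet, so I'll go on in 1 mm steps.

Request:
carry_out:
  slide:
    - [0,0,-0.004]
    - [0,0,-0.004]
    - [0,0,-0.008]
    - [0,0,-0.008]
  dr:
    - [0,0,0]
    - [0,0,0]
    - [0,0,0]
    - [0,0,0]
  gripper: [0,0,0,0]

```text
clock: 7.13
eef_pos: [398.4, 359.3, 116.2]
eef_rot: [3.141, -0.0, 1.601]
wrist_force: [-7.6, -6.8, 21.3]
finger_gap: 12.2
finger_force: 19.9
```

Request:
carry_out:
  slide:
    - [0,0,0.006]
    - [0,0,0.006]
    - [0,0,0.006]
    - [0,0,0.006]
    - [0,0,0.006]
    - [0,0,0.006]
    - [0,0,0.006]
    - [0,0,0.006]
  dr:
    - [0,0,0]
    - [0,0,0]
    - [0,0,0]
    - [0,0,0]
    - [0,0,0]
    - [0,0,0]
    - [0,0,0]
    - [0,0,0]
  gripper: [0,0,28,28,28,28,28,28]

```text
clock: 7.8
eef_pos: [398.3, 359.2, 116.1]
eef_rot: [-3.142, 0.0, 1.601]
wrist_force: [0.1, 0.1, -0.1]
finger_gap: 26.3
finger_force: 0.0
```

Request:
carry_out:
  slide:
    - [0,0,0.04]
    - [0,0,0.12]
    - [0,0,0.24]
    - [0,0,0.4]
    - [0,0,0.55]
    - [0,0,0.7]
    - [0,0,0.76]
    - [0,0,0.76]
    - [0,0,0.76]
  dr:
    - [0,0,0]
    - [0,0,0]
    - [0,0,0]
    - [0,0,0]
    - [0,0,0]
    - [0,0,0]
    - [0,0,0]
    - [0,0,0]
    - [0,0,0]
  gripper: [28,28,28,28,28,28,28,28,28]

```text
clock: 8.55
eef_pos: [398.2, 359.1, 307.0]
eef_rot: [3.14, -0.001, 1.601]
wrist_force: [0.0, -0.0, 0.1]
finger_gap: 26.3
finger_force: 0.0
```

```bash
python3 - <<'E'
from h import *
s=read_state();print(s["clock"],s["eef_pos"],s["eef_rot"],s["wrist_force"],s["finger_gap"])
a=camera("scene")[:,:,::-1][60:180,230:390];b=camera("top")[:,:,::-1][195:285,70:190]
a=cv2.resize(a,(480,360),interpolation=cv2.INTER_CUBIC);b=cv2.resize(b,(320,240),interpolation=cv2.INTER_CUBIC)
b=np.vstack([b,np.zeros((120,320,3),np.uint8)])
cv2.imwrite("pics/s4.png",np.hstack([a,b]))
E
```

```text
8.55 [398.179742   359.10998906 306.95600908] [ 3.14032508e+00 -9.29720457e-04  1.60128056e+00] [ 0.01409035 -0.02930673  0.14968311] 26.266661495615196
```

View pics/s4.png

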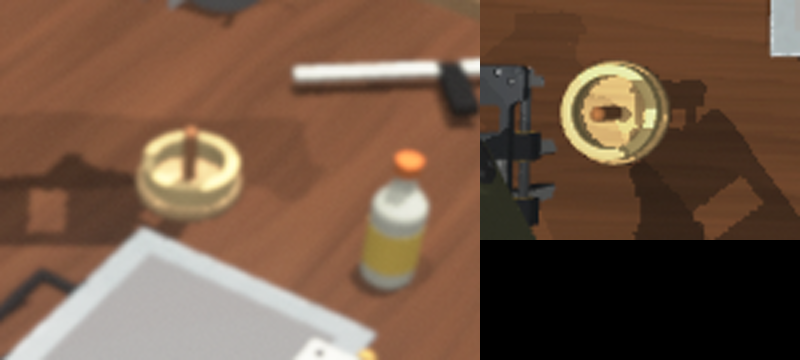

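The tape lies flat on the base around the post, at (190,170) in the scene crop and (613,112) in the top crop. Next I'll move above the handle.

Request:
carry_out:
  slide:
    - [0.2,-1,0]
    - [0.2,-1,0]
    - [0.2,-1,0]
    - [0.2,-1,0]
    - [0.2,-1,0]
    - [0.2,-1,0]
    - [0.2,-1,0]
    - [0.2,-1,0]
  dr:
    - [0,0,0]
    - [0,0,0]
    - [0,0,0]
    - [0,0,0]
    - [0,0,0]
    - [0,0,0]
    - [0,0,0]
    - [0,0,0]
  gripper: [36,36,36,36,36,36,36,36]

```text
clock: 9.32
eef_pos: [448.4, 107.4, 305.1]
eef_rot: [-3.14, 0.0, 1.598]
wrist_force: [-0.4, 0.7, -0.1]
finger_gap: 33.7
finger_force: 0.0
```

Request:
carry_out:
  slide:
    - [0.064,-0.324,-0.1]
    - [0.064,-0.324,-0.2]
    - [0.064,-0.324,-0.2]
    - [0.064,-0.324,-0.2]
    - [0.064,-0.324,-0.2]
    - [0.064,-0.324,-0.2]
  dr:
    - [0,0,0]
    - [0,0,0]
    - [0,0,0]
    - [0,0,0]
    - [0,0,0]
    - [0,0,0]
  gripper: [36,36,36,36,36,36]

```text
clock: 9.82
eef_pos: [464.4, 29.6, 256.8]
eef_rot: [3.141, -0.0, 1.602]
wrist_force: [0.4, 0.3, 0.6]
finger_gap: 34.0
finger_force: 0.0
```

```bash
python3 - <<'E'
from h import *
s=read_state();print(s["clock"],s["eef_pos"],s["eef_rot"],s["wrist_force"],s["finger_gap"])
m=camera_model("wrist");im=camera("wrist")
np.save("m5.npy",m,allow_pickle=True)
cv2.imwrite("pics/w5.png",cv2.resize(im[:,:,::-1],(800,600),interpolation=cv2.INTER_CUBIC))
E
```

```text
9.8167 [464.41244251  29.63390643 256.77670742] [ 3.14109971e+00 -2.40898404e-04  1.60245268e+00] [0.43750466 0.28959147 0.64913893] 33.97778505177523
```

View pics/w5.png

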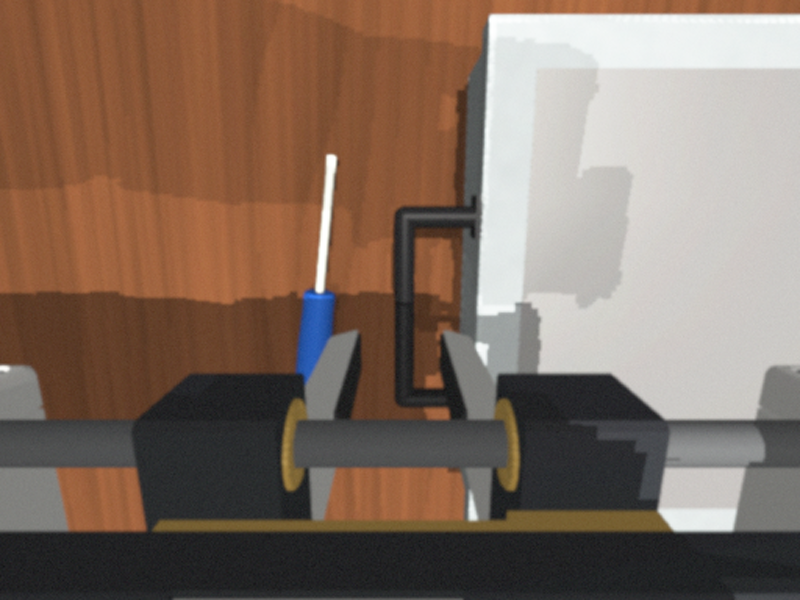

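The bar runs along u≈405, from (405,213) to (405,398), midway between the fingers at u 350 and 450.

```bash
python3 - <<'E'
from h import *
m=np.load("m5.npy",allow_pickle=True).item();s=.64
for u,v,z in[(405,216,90),(405,396,90),(488,15,96),(476,320,96)]:print(ray(m,u*s,v*s,z))
E
```

```text
[465.68562721  83.67126753  90.        ]
[469.44988229 -25.94370302  90.        ]
[503.36027643 183.3000688   96.        ]
[508.71061289  26.04689274  96.        ]
```

Request:
carry_out:
  slide:
    - [0.01,0,-0.08]
    - [0.01,0,-0.17]
    - [0.01,0,-0.25]
    - [0.01,0,-0.32]
    - [0.01,0,-0.35]
    - [0.01,0,-0.355]
    - [0.01,0,-0.355]
    - [0.01,0,-0.355]
  dr:
    - [0,0,0]
    - [0,0,0]
    - [0,0,0]
    - [0,0,0]
    - [0,0,0]
    - [0,0,0]
    - [0,0,0]
    - [0,0,0]
  gripper: [36,36,36,36,36,36,36,36]

```text
clock: 10.53
eef_pos: [467.2, 28.5, 168.6]
eef_rot: [3.14, 0.0, 1.602]
wrist_force: [0.2, -0.5, 0.2]
finger_gap: 33.7
finger_force: 0.0
```

Request:
carry_out:
  slide:
    - [0,0,0]
    - [0,0,0]
    - [0,0,0]
    - [0,0,0]
    - [0,0,0]
    - [0,0,0]
    - [0,0,0]
    - [0,0,0]
  dr:
    - [0,0,0]
    - [0,0,0]
    - [0,0,0]
    - [0,0,0]
    - [0,0,0]
    - [0,0,0]
    - [0,0,0]
    - [0,0,0]
  gripper: [0,0,0,0,0,0,0,0]
  newtons: 20

```text
clock: 11.2
eef_pos: [466.8, 28.2, 167.5]
eef_rot: [-3.142, 0.0, 1.601]
wrist_force: [-0.9, -0.0, 3.7]
finger_gap: 11.4
finger_force: 20.0
```

```bash
python3 - <<'E'
import numpy as np
def P(t):return np.array([283*(1-np.cos(t))*np.cos(.033),283*(1-np.cos(t))*np.sin(.033),283*np.sin(t)])/250
for a,b in[(0,.25),(.25,.5),(.5,.72),(.72,.92),(.92,.76)]:
    print(a,b,[(P(t)-P(a)).round(3).tolist() for t in np.linspace(a,b,11)[1:]])
E
```

```text
0 0.25 [[0.0, 0.0, 0.028], [0.001, 0.0, 0.057], [0.003, 0.0, 0.085], [0.006, 0.0, 0.113], [0.009, 0.0, 0.141], [0.013, 0.0, 0.169], [0.017, 0.001, 0.197], [0.023, 0.001, 0.225], [0.029, 0.001, 0.253], [0.035, 0.001, 0.28]]
0.25 0.5 [[0.007, 0.0, 0.027], [0.015, 0.001, 0.054], [0.024, 0.001, 0.081], [0.033, 0.001, 0.108], [0.043, 0.001, 0.135], [0.054, 0.002, 0.161], [0.065, 0.002, 0.187], [0.077, 0.003, 0.212], [0.09, 0.003, 0.238], [0.103, 0.003, 0.263]]
0.5 0.72 [[0.012, 0.0, 0.022], [0.025, 0.001, 0.043], [0.038, 0.001, 0.064], [0.052, 0.002, 0.085], [0.066, 0.002, 0.106], [0.08, 0.003, 0.126], [0.095, 0.003, 0.146], [0.11, 0.004, 0.166], [0.126, 0.004, 0.185], [0.142, 0.005, 0.204]]
0.72 0.92 [[0.015, 0.0, 0.017], [0.031, 0.001, 0.033], [0.046, 0.002, 0.05], [0.062, 0.002, 0.066], [0.079, 0.003, 0.081], [0.095, 0.003, 0.097], [0.112, 0.004, 0.111], [0.13, 0.004, 0.126], [0.147, 0.005, 0.14], [0.165, 0.005, 0.154]]
0.92 0.76 [[-0.014, -0.0, -0.011], [-0.028, -0.001, -0.022], [-0.042, -0.001, -0.034], [-0.056, -0.002, -0.046], [-0.07, -0.002, -0.058], [-0.083, -0.003, -0.07], [-0.096, -0.003, -0.082], [-0.109, -0.004, -0.095], [-0.122, -0.004, -0.108], [-0.135, -0.004, -0.121]]
```

Request:
carry_out:
  slide:
    - [0.0,0.0,0.028]
    - [0.001,0.0,0.057]
    - [0.003,0.0,0.085]
    - [0.006,0.0,0.113]
    - [0.009,0.0,0.141]
    - [0.013,0.0,0.169]
    - [0.017,0.001,0.197]
    - [0.023,0.001,0.225]
    - [0.029,0.001,0.253]
    - [0.035,0.001,0.28]
  dr:
    - [0,0,0]
    - [0,0,0]
    - [0,0,0]
    - [0,0,0]
    - [0,0,0]
    - [0,0,0]
    - [0,0,0]
    - [0,0,0]
    - [0,0,0]
    - [0,0,0]
  gripper: [0,0,0,0,0,0,0,0,0,0]

```text
clock: 12.03
eef_pos: [475.4, 28.4, 238.0]
eef_rot: [-3.141, 0.0, 1.601]
wrist_force: [-0.8, -2.0, -2.8]
finger_gap: 11.5
finger_force: 20.0
```

Request:
carry_out:
  slide:
    - [0.007,0.0,0.027]
    - [0.015,0.001,0.054]
    - [0.024,0.001,0.081]
    - [0.033,0.001,0.108]
    - [0.043,0.001,0.135]
    - [0.054,0.002,0.161]
    - [0.065,0.002,0.187]
    - [0.077,0.003,0.212]
    - [0.09,0.003,0.238]
    - [0.103,0.003,0.263]
  dr:
    - [0,0,0]
    - [0,0,0]
    - [0,0,0]
    - [0,0,0]
    - [0,0,0]
    - [0,0,0]
    - [0,0,0]
    - [0,0,0]
    - [0,0,0]
    - [0,0,0]
  gripper: [0,0,0,0,0,0,0,0,0,0]

```text
clock: 12.87
eef_pos: [500.7, 29.2, 303.8]
eef_rot: [-3.139, 0.0, 1.601]
wrist_force: [-11.3, -2.1, 4.4]
finger_gap: 11.0
finger_force: 20.0
```

Request:
carry_out:
  slide:
    - [0.012,0.0,0.022]
    - [0.025,0.001,0.043]
    - [0.038,0.001,0.064]
    - [0.052,0.002,0.085]
    - [0.066,0.002,0.106]
    - [0.08,0.003,0.126]
    - [0.095,0.003,0.146]
    - [0.11,0.004,0.166]
    - [0.126,0.004,0.185]
    - [0.142,0.005,0.204]
  dr:
    - [0,0,0]
    - [0,0,0]
    - [0,0,0]
    - [0,0,0]
    - [0,0,0]
    - [0,0,0]
    - [0,0,0]
    - [0,0,0]
    - [0,0,0]
    - [0,0,0]
  gripper: [0,0,0,0,0,0,0,0,0,0]

```text
clock: 13.7
eef_pos: [535.8, 30.4, 356.2]
eef_rot: [-3.139, 0.0, 1.601]
wrist_force: [-20.2, -4.7, 15.2]
finger_gap: 10.9
finger_force: 20.0
```

```bash
python3 - <<'E'
from h import *
s=read_state();print(s["clock"],s["eef_pos"],s["eef_rot"],s["wrist_force"],s["finger_gap"],s["joints"], np.arcsin((s["eef_pos"][2]-168)/283))
a=camera("scene")[:,:,::-1]
cv2.imwrite("pics/s6.png",cv2.resize(a,(800,600),interpolation=cv2.INTER_CUBIC))
E
```

```text
13.7 [535.79486065  30.35855577 356.17031106] [-3.13903440e+00  3.06987445e-04  1.60134766e+00] [-20.21070281  -4.73013494  15.23484916] 10.87319431873202 [-1.15188470e-02  2.34876705e-01  1.47866996e+00 -4.18415053e-04
  1.43058908e+00 -4.20107865e-02] 0.7273770123447275
```

View pics/s6.png

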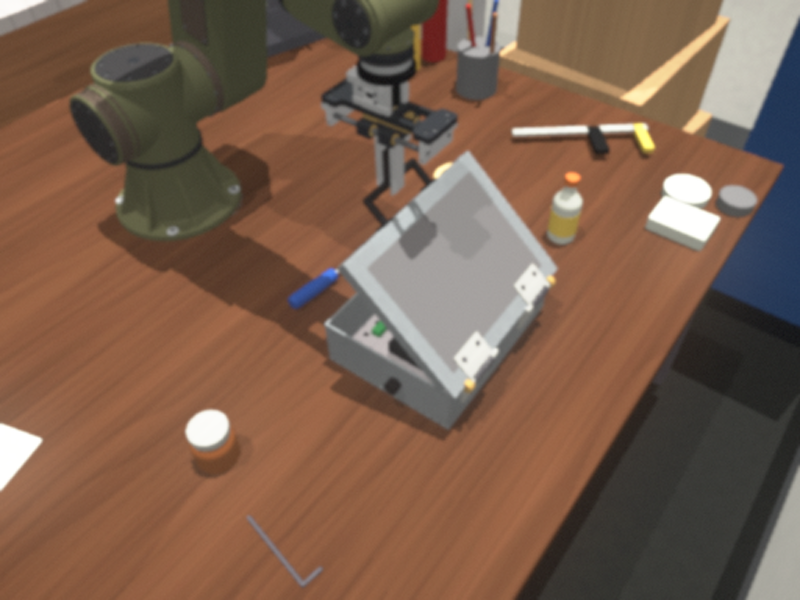

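The lid is rising cleanly, with the box open and the tape still on its stand. There is a radial preload of about 25 N pushing outward from the hinge, so the tool sits a couple of mm too close to it. I'll ease outward 2–3 mm before continuing.

Request:
carry_out:
  slide:
    - [-0.004,0,0.0035]
    - [-0.008,0,0.007]
    - [-0.01,0,0.009]
    - [-0.01,0,0.009]
  dr:
    - [0,0,0]
    - [0,0,0]
    - [0,0,0]
    - [0,0,0]
  gripper: [0,0,0,0]

```text
clock: 14.08
eef_pos: [535.0, 30.3, 356.1]
eef_rot: [3.14, 0.0, 1.601]
wrist_force: [8.7, -3.1, -7.6]
finger_gap: 11.2
finger_force: 20.0
```

Request:
carry_out:
  slide:
    - [0.018,0.0,0.015]
    - [0.034,0.001,0.031]
    - [0.049,0.002,0.048]
    - [0.065,0.002,0.064]
    - [0.082,0.003,0.079]
    - [0.098,0.003,0.095]
    - [0.115,0.004,0.109]
    - [0.133,0.004,0.124]
    - [0.15,0.005,0.138]
    - [0.168,0.005,0.152]
  dr:
    - [0,0,0]
    - [0,0,0]
    - [0,0,0]
    - [0,0,0]
    - [0,0,0]
    - [0,0,0]
    - [0,0,0]
    - [0,0,0]
    - [0,0,0]
    - [0,0,0]
  gripper: [0,0,0,0,0,0,0,0,0,0]

```text
clock: 14.92
eef_pos: [576.6, 31.6, 395.7]
eef_rot: [3.141, 0.0, 1.601]
wrist_force: [-3.9, -3.8, 4.0]
finger_gap: 11.4
finger_force: 20.0
```

Request:
carry_out:
  slide:
    - [0,0,0]
    - [0,0,0]
    - [0,0,0]
    - [0,0,0]
  dr:
    - [0,0,0]
    - [0,0,0]
    - [0,0,0]
    - [0,0,0]
  gripper: [0,0,0,0]

```text
clock: 15.25
eef_pos: [576.3, 31.7, 395.4]
eef_rot: [3.141, 0.0, 1.601]
wrist_force: [-3.9, -3.4, 5.3]
finger_gap: 11.7
finger_force: 20.0
```

Request:
carry_out:
  slide:
    - [-0.014,0,-0.011]
    - [-0.028,-0.001,-0.022]
    - [-0.042,-0.001,-0.034]
    - [-0.056,-0.002,-0.046]
    - [-0.07,-0.002,-0.058]
    - [-0.083,-0.003,-0.07]
    - [-0.096,-0.003,-0.082]
    - [-0.109,-0.004,-0.095]
    - [-0.122,-0.004,-0.108]
    - [-0.135,-0.004,-0.121]
  dr:
    - [0,0,0]
    - [0,0,0]
    - [0,0,0]
    - [0,0,0]
    - [0,0,0]
    - [0,0,0]
    - [0,0,0]
    - [0,0,0]
    - [0,0,0]
    - [0,0,0]
  gripper: [0,0,0,0,0,0,0,0,0,0]

```text
clock: 16.08
eef_pos: [542.3, 30.6, 363.7]
eef_rot: [3.141, 0.0, 1.601]
wrist_force: [-0.7, -2.6, 2.0]
finger_gap: 11.1
finger_force: 20.0
```

Request:
carry_out:
  slide:
    - [0,0,0]
    - [0,0,0]
    - [0,0,0]
    - [0,0,0]
  dr:
    - [0,0,0]
    - [0,0,0]
    - [0,0,0]
    - [0,0,0]
  gripper: [0,0,0,0]

```text
clock: 16.42
eef_pos: [542.7, 30.7, 364.1]
eef_rot: [3.141, -0.0, 1.601]
wrist_force: [1.4, -2.2, -1.4]
finger_gap: 11.4
finger_force: 20.0
```

```bash
python3 - <<'E'
from h import *
s=read_state();print(s["clock"],s["eef_pos"],s["wrist_force"],s["finger_gap"])
a=camera("scene")[:,:,::-1]; c=a[80:280,190:390]
cv2.imwrite("pics/s7.png",cv2.resize(c,(600,600),interpolation=cv2.INTER_CUBIC))
m=camera_model("scene")
for hx in(746,750):
  print(hx,"shut hinge-end/front corners")
  for th in(0,.70,.75,.80,.85):
    o=[]
    for y in(155,-155) :
      lx=-241*np.cos(th)+6*np.sin(th); lz=241*np.sin(th)+6*np.cos(th)
      X=np.array([hx+lx*np.cos(.033)-y*np.sin(.033),33+lx*.033+y,90+lz]);o.append((proj(m,X)-[190,80])*3)
    print(th,np.array(o).round(0).tolist())
E
```

```text
16.4167 [542.72322599  30.73201425 364.09813995] [ 1.39802221 -2.21050839 -1.44935111] 11.42764111910007
746 shut hinge-end/front corners
0 [[254.0, 168.0], [34.0, 378.0]]
0.7 [[317.0, 50.0], [76.0, 271.0]]
0.75 [[327.0, 45.0], [84.0, 267.0]]
0.8 [[336.0, 39.0], [93.0, 263.0]]
0.85 [[347.0, 35.0], [103.0, 260.0]]
750 shut hinge-end/front corners
0 [[257.0, 169.0], [37.0, 381.0]]
0.7 [[321.0, 52.0], [80.0, 273.0]]
0.75 [[331.0, 46.0], [88.0, 269.0]]
0.8 [[340.0, 41.0], [97.0, 265.0]]
0.85 [[351.0, 36.0], [107.0, 262.0]]
```

View pics/s7.png

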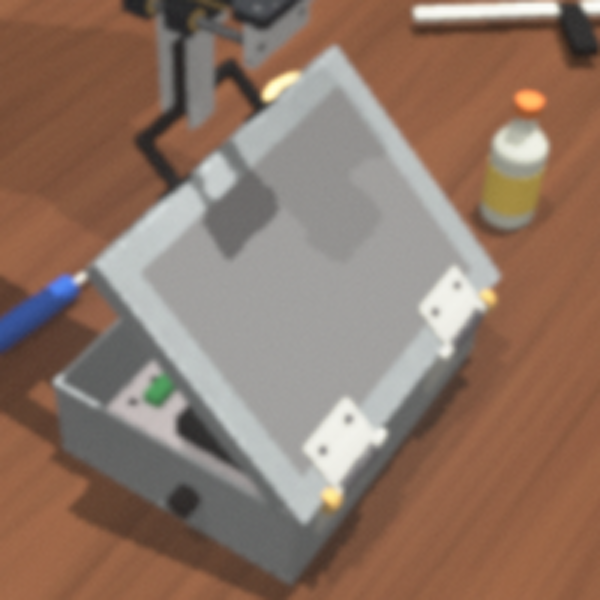

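The lid is held at about 0.75 rad, with its front corners at (335,46) and (92,264) in the crop. The arc fit, hinge geometry and picture all put it just below balance, and the peak was about 0.91. I'll settle briefly and hand in.

Request:
carry_out:
  slide:
    - [0,0,0]
    - [0,0,0]
    - [0,0,0]
    - [0,0,0]
    - [0,0,0]
    - [0,0,0]
  dr:
    - [0,0,0]
    - [0,0,0]
    - [0,0,0]
    - [0,0,0]
    - [0,0,0]
    - [0,0,0]
  gripper: [0,0,0,0,0,0]

```text
clock: 16.97
eef_pos: [542.6, 30.7, 364.0]
eef_rot: [3.141, -0.0, 1.601]
wrist_force: [4.7, -1.9, -3.7]
finger_gap: 11.3
finger_force: 20.0
```

```bash
python3 -c "
from h import *
s=read_state();print(s['clock'],s['eef_pos'],abs(s['qd']).max(),s['wrist_force'])
print(sign_off())"
```

```text
16.9667 [542.60476216  30.72096498 364.02641332] 0.0021677974602061284 [ 4.67528087 -1.91244539 -3.72322625]
the job is handed in; nothing more can be done
None
```

The tape lies flat on the stand's base, and the lid went up to about 0.91 rad and is now held steady by the handle at about 0.75 rad (estimates 0.74–0.79), just below balance; handed in at 17 s, with no verdict returned.

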